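# Matching staining rack into the dish on the warmer

## Robot

A 6-joint arm with a two-finger parallel gripper is mounted at the origin on the work surface. World frame = base frame: x ahead of the robot, y to its left, z up, the work surface at z = 0. Lengths are in m, angles in rad, forces in N, time in s.
With the tool pointing down it reaches from about 0.425 to 0.95 m from the base axis. Payload 14.7 kg.
Tool frame: the origin (TCP) lies on the centre line of the jaws, within the pads' length; the fingertips stand 22 mm ahead of it and the grasp point (between the pads) lies 3 mm ahead of it; z points along the fingers, y is the line along which they close (so a half turn about z gives the same grasp; the last joint's range is limited). The gripper opens to 85 mm and grips with 20 to 120 N. Pads are 22 mm wide; open, the fingers measure 114 mm over their backs; the gripper's body (76 mm by 85 mm) begins 54 mm behind the grasp point. The pads swing forward as they close: fully open they stand 13 mm farther back than shut.
Start: joints at [1.142, 0.48, 1.596, -0, 1.065, -0.047], TCP at [0.242, 0.603, 0.253] pointing down, gripper open.
Joint ranges: [-2.75, 2.75], [-0.82, 2.05], [0.23, 2.67], [-1.56, 4.7], [0.09, 2.69], [-2.92, 2.92]. Speed limits (rad/s): [1.89, 1.89, 2.39, 3.01, 3.01, 3.01].

## Interface

Orientations are given as a unit quaternion [x, y, z, w].
In Python, from plant import bot gives the robot as it stands.
- The arm moves only by the tool jog_arm, never from a script. Its arguments are lists of equal length, an entry for each row: "claw": the closure, from -1 (fully open) to 1 (shut); "xyz": the shift along the tool's x, y, z in m, a list of three; "dr": the turn, a rotation vector about the tool's x, y, z in degrees, a list of three. In form: {"claw": [claw, ...], "xyz": [[tx, ty, tz], ...], "dr": [[wx, wy, wz], ...]}. A call has 1 to 12 rows; each row shifts and turns the commanded pose from where the row before left it, along the tool's axes as they then stand; what a row does not reach is not made up. A row lasts 1/12 s, in which the tool goes at most 41.7 mm and 7.16 degrees, less where a joint would pass 70% of its speed; a pose out of reach is approached as far as the arm can. A call is refused whole if a number of a shift passes 0.0417 or a number of a turn 7.16, either way. A call with a gripper value outside its range is refused whole. The fingers move at their own pace and stop on an object; "grip_force" is the grip in N (left out, the last holds). Time passes only in rows, so rows that do not move let the fingers close. It gives the time, the measured TCP pose, the force, the opening and the grip force at its end, in the units of the state.
- bot.sense(): the state, without advancing time (a new reading comes with each control period).
- bot.grab_frame(name): name is "scene" or "top"; returns a dict with "image" (420x560x3 uint8, red, green, blue), "range_z" (420x560 float32, m along the optical axis (not along the pixel's ray), 0 where there is no reading), "camera_matrix" (3x3 intrinsics, pixels), "view" (4x4, takes a point from world to camera coordinates). Camera axes: x right, y down, z forward; pixel columns grow to the right and rows downward; lengths in m; the calibration is good to about 2 mm. A picture is of the moment at which its call begins.
- bot.job_done(): hands the job in; it is judged then, once.
Trained networks look in a picture, given as the dict that the camera call returned (one of the last four; its "shot" number tells which), for a name from the list of things; names that differ only in an ending like _2 or _b are one class to them, and where a whole thing is asked for, a point or a joint stands for the part that bears it (a point fixed in the world has none). Each returns a list of dicts, best first, with "score" (0 to 1); they miss things now and then, are a little off and sometimes report something else, mostly with a low value. They report only what shows in the picture. A call takes as long as a camera call. They do not tell look-alikes from the thing itself.
- bot.find_in(picture, query): "box" ([left, top, width, height] in pixels, round what is visible of it).
The state is a dict: "time_s": time; "joint_positions": joint angles; "dq": joint speeds; "effort": joint torques, N m; "eef_pos": TCP position; "eef_rot": TCP orientation; "ft_force": force on the tool from outside, world axes, zero at the start; "ft_torque": the same for the moment, N m; "grip_width": opening from 0.0 (shut) to 1.0 (fully open); "gripper_force": force on a finger pad.
Only numpy, scipy, OpenCV 4.12 (cv2) and the standard library are available. Lean on these libraries where they do the work, as an engineer would, in place of code of your own. Each camera call takes 0.05 s, during which the arm holds its last target. There are 200 camera calls.

## Task

One of the two staining dishes stands on the warming plate (silver plate with a grey console and lit green display); find out which, lift the slide rack of that dish's colour up and off its hook, and lower it gently, without dropping it, into that dish so that it stands flat on the dish's floor. Leave the other rack hanging, and both dishes and all the other things on the bench where they are.

Things in the scene. Friction and masses are not known exactly. Their poses are not given: they have to be found in the camera images.
- rack_blue: Blue slide-staining rack, 0.2 kg, hung by its bar on a hook of drip_stand. Origin: centre of underside; z up. Tray 64 (x) x 84 (y) x 35 mm high; uprights at y = +/-39 mm carry a cross bar along y, 8 mm square, underside 104 mm above the origin. On the bar's middle stands a grip block 24 x 24 mm, from 112 to 152 mm above the origin.
- rack_orange: Orange slide-staining rack, 0.2 kg, hung by its bar on a hook of drip_stand. Origin: centre of underside; z up. Tray 64 (x) x 84 (y) x 35 mm high; uprights at y = +/-39 mm carry a cross bar along y, 8 mm square, underside 104 mm above the origin. On the bar's middle stands a grip block 24 x 24 mm, from 112 to 152 mm above the origin.
- dish_blue: Blue open rectangular staining dish, outside 100 (x) x 124 (y) x 60 mm high, inside 92 x 116 mm, walls 4 mm, floor 4 to 5 mm thick. Origin: centre of its underside; z up. Loose, about 0.6 kg. It stands either on warmer or on parking_block (20 mm above the bench).
- dish_orange: Orange open rectangular staining dish, outside 100 (x) x 124 (y) x 60 mm high, inside 92 x 116 mm, walls 4 mm, floor 4 to 5 mm thick. Origin: centre of its underside; z up. Loose, about 0.6 kg. It stands either on warmer or on parking_block (20 mm above the bench).
- warmer: Warming plate, fixed: silver plinth 116 (x) x 140 (y) x 20 mm high; on its +x side a grey console (to x = 98 mm, 16 mm high, with a red knob to 24 mm) with a lit green display. Origin: centre of the silver plinth's underside, on the bench.
- parking_block: Plain white block 116 (x) x 140 (y) x 20 mm high, fixed, where the dish not in use is parked. Origin: centre of its underside.
- drip_stand: Fixed steel stand, white base 13 mm high. Origin on the bench below the hanging bars. Two forked hooks at y = +/-85 mm point to its -x: prongs 14 mm either side of each middle, x = -20 to 60 mm, tops 180 mm high, 8 mm deep; upturned tips to 194 mm. Cross beam at x = 60 to 72, top 186 mm; end posts y = +/-155 mm. To free a rack, raise it 20 to 55 mm, then draw it 60 mm or more to -x.
- tip_box: Bystander, loose. Origin: centre of the underside. Box of pipette tips, clear with green and white top, 85 x 122 x 70 mm high.
- reagent_bottle: Bystander, loose. Origin: centre of the underside. Amber jar, 72 mm across, 130 mm high.
- beaker: Bystander, loose. Origin: centre of the underside. White beaker, 68 mm across, 80 mm high.
- slide_box: Bystander, loose. Origin: centre of the underside. Grey and yellow flat slide box, 90 x 170 x 33 mm high.
- wash_bottle: Bystander, loose. Origin: centre of the underside. White bottle with a red cap, 68 mm across, 170 mm high.
- mouse: Bystander, loose. Origin: centre of the underside. Grey computer mouse, 110 x 60 x 34 mm high.
Not all that is in view belongs to the job. Leave any purple, turquoise or yellow look-alike of the dish_orange alone.

How it is judged:
At the end, for the whole second after the job is handed in: The rack matching the dish on the warmer rests released on that dish's floor (underside under 12 mm above the dish's underside, centres within 30 mm, tilt under 0.12 rad); that dish is within 50 mm of the warmer's centre; the other rack hangs and the other dish stands within 30 mm of its start (((horizontal distance between dish_blue and warmer below 0.05 m and z of rack_blue in the frame of dish_blue between -0.005 and 0.012 m and horizontal distance between rack_blue and dish_blue below 0.03 m and angle between rack_blue's own z axis and vertical below 0.12 rad and linear speed of rack_blue below 0.02 m/s and distance of each of rack_orange, dish_orange from where it was at the start of the episode below 0.03 m and angle between rack_orange's own z axis and vertical below 0.2 rad) or (horizontal distance between dish_orange and warmer below 0.05 m and z of rack_orange in the frame of dish_orange between -0.005 and 0.012 m and horizontal distance between rack_orange and dish_orange below 0.03 m and angle between rack_orange's own z axis and vertical below 0.12 rad and linear speed of rack_orange below 0.02 m/s and distance of each of rack_blue, dish_blue from where it was at the start of the episode below 0.03 m and angle between rack_blue's own z axis and vertical below 0.2 rad))); the robot touches nothing.
It fails at once if a rack is dropped into a dish (it moves faster than 0.5 m/s inside a dish; a free fall of about 13 mm) ((horizontal distance between rack_blue and dish_blue below 0.05 m and z of rack_blue in the frame of dish_blue below 0.05 m and linear speed of rack_blue above 0.5 m/s) or (horizontal distance between rack_blue and dish_orange below 0.05 m and z of rack_blue in the frame of dish_orange below 0.05 m and linear speed of rack_blue above 0.5 m/s) or (horizontal distance between rack_orange and dish_blue below 0.05 m and z of rack_orange in the frame of dish_blue below 0.05 m and linear speed of rack_orange above 0.5 m/s) or (horizontal distance between rack_orange and dish_orange below 0.05 m and z of rack_orange in the frame of dish_orange below 0.05 m and linear speed of rack_orange above 0.5 m/s)).
It fails at once if a dish is shifted more than 40 mm (distance of any of dish_blue, dish_orange from where it was at the start of the episode above 0.04 m).
It fails at once if the rack that does not match the dish on the warmer is moved more than 40 mm ((horizontal distance between dish_blue and warmer below 0.05 m and distance of rack_orange from where it was at the start of the episode above 0.04 m) or (horizontal distance between dish_orange and warmer below 0.05 m and distance of rack_blue from where it was at the start of the episode above 0.04 m)).
It fails at once if a bystander is moved more than 30 mm (distance of any of tip_box, reagent_bottle, beaker, slide_box, wash_bottle, mouse from where it was at the start of the episode above 0.03 m).
It also fails if it takes over 48 s, if anything falls off the work surface, if the arm or the gripper's body presses on something with over 40 N, if the wrist force passes 120 N, or if a joint passes its speed limit or range.

## Working session

There is one attempt and no reset: what is moved stays moved. The work goes in short steps, Python scripts to look and compute and a tool call to move; the robot and the scene stay as the last step left them, time stands still between calls to the robot, and variables do not carry over. Pictures are saved under pics/ and viewed, at most 10 in all, crops included, and the job is handed in when it is done.

Besides the shell and the picture viewer there is one more tool, called after ">>>" as name(argument=value, ...), one argument or row to a line, values as JSON. jog_arm: Moves the arm, as the interface text tells. Its arguments: {"type":"object","properties":{"claw":{"type":"array"},"xyz":{"type":"array"},"dr":{"type":"array"},"grip_force":{"type":"number"}},"required":["claw","xyz","dr"]}

```bash
mkdir -p pics
cat > h.py <<'E'
import numpy as np,cv2,pickle
from plant import bot
def cloud(f):
    K=f["camera_matrix"];z=f["range_z"];v,u=np.mgrid[:z.shape[0],:z.shape[1]]
    p=np.stack([(u-K[0,2])/K[0,0]*z,(v-K[1,2])/K[1,1]*z,z,np.ones_like(z)],-1)
    w=p@np.linalg.inv(f["view"]).T
    w=w[...,:3]; w[z<=0]=np.nan
    return w
E
python3 - <<'E'
from h import *
s=bot.sense();print({k:np.round(v,3) for k,v in s.items()})
ims=[]
for n in("scene","top"):
    f=bot.grab_frame(n);pickle.dump(f,open(n+".pkl","wb"));ims.append(f["image"])
    w=cloud(f)
    for q in "rack_blue rack_orange dish_blue dish_orange warmer parking_block drip_stand".split():
        for r in bot.find_in(f,q)[:3]:
            b=np.array(r["box"]).astype(int);c=w[b[1]+b[3]//2,b[0]+b[2]//2]
            print(n,q,round(r["score"],2),b,np.round(c,3))
    cv2.imwrite(f"pics/{n}.png",f["image"][...,::-1])
E
```

```text
{'time_s': np.float64(0.0), 'joint_positions': array([ 1.142,  0.481,  1.597,  0.   ,  1.065, -0.047]), 'dq': array([-0.   ,  0.001, -0.   ,  0.001,  0.001, -0.001]), 'effort': array([ 4.0000e-03, -9.5064e+01, -4.3018e+01,  0.0000e+00,  1.2000e-02,
       -0.0000e+00]), 'eef_pos': array([0.242, 0.603, 0.253]), 'eef_rot': array([ 0.19 ,  0.982, -0.001, -0.   ]), 'ft_force': array([ 0.43 ,  0.186, -0.077]), 'ft_torque': array([-0.033, -0.004, -0.004]), 'gripper_force': np.float64(0.0), 'grip_width': np.float64(1.005)}
scene rack_blue 0.93 [311 143  31  48] [ 0.393  0.293 -0.002]
scene rack_blue 0.19 [190 216  57  49] [ 0.474 -0.329  0.021]
scene rack_blue 0.19 [265 166  18  26] [0.39  0.006 0.063]
scene rack_orange 0.7 [339 123  23  48] [0.384 0.453 0.023]
scene rack_orange 0.35 [293 131  85  90] [0.579 0.108 0.109]
scene dish_blue 0.62 [251 196  48  40] [ 0.52  -0.123  0.031]
scene dish_blue 0.21 [327 226  37  43] [ 0.812 -0.129  0.064]
scene dish_orange 0.8 [159 204  43  39] [ 0.299 -0.344  0.007]
scene dish_orange 0.79 [124 236  40  48] [ 0.374 -0.535  0.005]
scene dish_orange 0.68 
[... 191 characters left out ...]
252 193  47  44] [ 0.513 -0.116  0.028]
scene drip_stand 0.93 [296 132  81  87] [0.573 0.121 0.106]
top rack_blue 0.78 [189 195  37  23] [0.543 0.075 0.228]
top rack_orange 0.65 [136 204  37  24] [0.517 0.239 0.178]
top dish_blue 0.69 [262 195  37  37] [ 0.538 -0.131  0.025]
top dish_orange 0.96 [329 204  44  34] [ 0.513 -0.366  0.026]
top dish_orange 0.86 [330 256  40  45] [ 0.324 -0.365  0.009]
top dish_orange 0.86 [380 233  50  45] [ 0.402 -0.549  0.008]
top warmer 0.84 [326 193  43  43] [ 0.536 -0.353  0.027]
top parking_block 0.7 [259 198  40  33] [ 0.535 -0.127  0.025]
top parking_block 0.66 [216 252  19  23] [0.37  0.053 0.002]
top drip_stand 0.79 [122 177 123  66] [0.547 0.195 0.014]
```

Run:
```python
import pickle,cv2,numpy as np
a=pickle.load(open("top.pkl","rb"))["image"][160:310,110:440,::-1]
b=pickle.load(open("scene.pkl","rb"))["image"][110:300,110:400,::-1]
a=cv2.resize(a,(640,290),interpolation=cv2.INTER_CUBIC)
b=cv2.resize(b,(458,300),interpolation=cv2.INTER_CUBIC)
o=np.zeros((590,640,3),np.uint8);o[:290]=a;o[290:,:458]=b
cv2.imwrite("pics/c1.png",o)
```

```text
(no output)
```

View pics/c1.png

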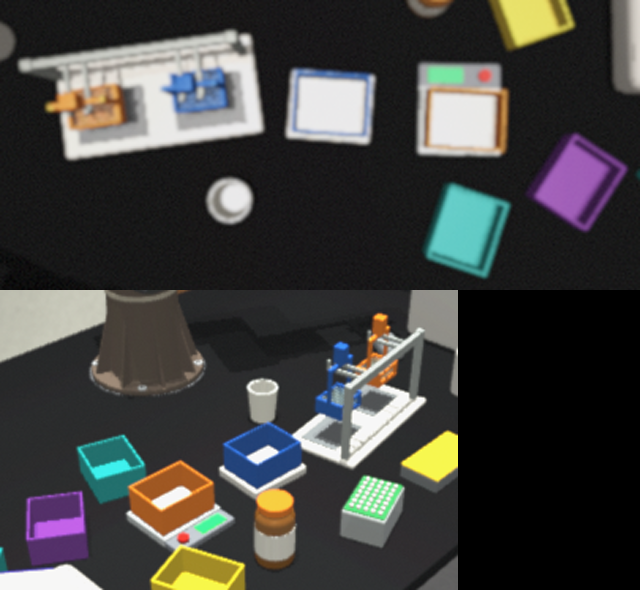

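View pics/scene.png

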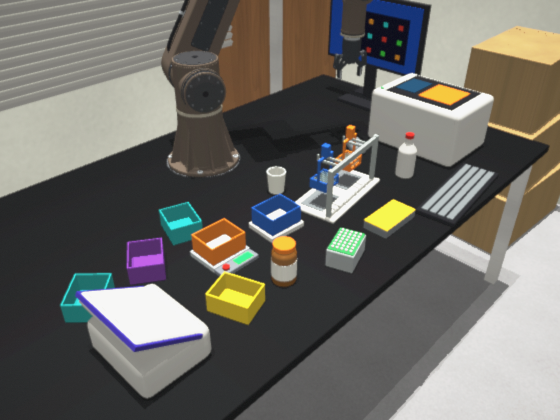

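The candidates for the dish in the scene picture are orange (219,242), blue (277,215), turquoise (180,222) and (88,297), purple (146,260) and yellow (236,297). The orange one stands on the silver plate with the green display, which the enlarged crop confirms, so the job is rack_orange at top px (155,216). Next I measure it.

```bash
cat > m.py <<'E'
from h import *
def rep(name,m,w):
    P=w[m];
    if len(P)<4: print(name,len(P));return
    r=cv2.minAreaRect(P[:,:2].astype(np.float32)*1000)
    print(name,len(P),"med",np.round(np.median(P,0),4),"ctr",np.round(np.array(r[0])/1000,4),"size",np.round(r[1],1),"ang",round(r[2],1),"z",np.round(np.percentile(P[:,2],[5,95]),3))
def hue(f): return cv2.cvtColor(f["image"],cv2.COLOR_RGB2HSV).astype(int)
E
python3 - <<'E'
from m import *
for n in("top","scene"):
    f=pickle.load(open(n+".pkl","rb"));w=cloud(f);h=hue(f);x,y,z=np.moveaxis(w,-1,0)
    org=(h[...,0]>4)&(h[...,0]<20)&(h[...,1]>120);blu=(h[...,0]>100)&(h[...,0]<125)&(h[...,1]>120)
    A=(abs(x-.52)<.12);B=(x>.38)&(x<.7)&(y>-.02)&(y<.4)
    rep(n+" dish rim",org&A&(abs(y+.36)<.12)&(z>.07)&(z<.09),w)
    rep(n+" dish_all",org&A&(abs(y+.36)<.12)&(z>.03)&(z<.09),w)
    rep(n+" rack_o block top",org&B&(z>.222)&(z<.235),w)
    rep(n+" rack_o block",org&B&(z>.195)&(z<.235),w)
    rep(n+" rack_o tray",org&B&(z>.07)&(z<.12),w)
    rep(n+" rack_b block",blu&B&(z>.195)&(z<.235),w)
    rep(n+" beam",B&(z>.17)&(z<.25)&(h[...,1]<60),w)
    rep(n+" base",B&(z>.006)&(z<.02)&(h[...,1]<60),w)
    rep(n+" plinth",A&(abs(y+.36)<.12)&(z>.01)&(z<.03)&(h[...,1]<60),w)
E
```

```text
top dish rim 88 med [ 0.5097 -0.4104  0.0783] ctr [ 0.5106 -0.3521] size [124.7  95.4] ang 87.6 z [0.071 0.082]
top dish_all 135 med [ 0.5076 -0.41    0.0752] ctr [ 0.5106 -0.3521] size [124.7  95.4] ang 87.6 z [0.053 0.082]
top rack_o block top 75 med [0.5249 0.251  0.2276] ctr [0.5237 0.2525] size [22.7 24.1] ang 9.2 z [0.225 0.231]
top rack_o block 104 med [0.5246 0.2467 0.2266] ctr [0.5238 0.2516] size [23.1 25.6] ang 9.8 z [0.201 0.231]
top rack_o tray 251 med [0.5123 0.2325 0.1011] ctr [0.5241 0.2497] size [63.2 80.5] ang 9.3 z [0.079 0.113]
top rack_b block 86 med [0.5514 0.081  0.2277] ctr [0.5521 0.0839] size [22.9 23.5] ang 3.2 z [0.207 0.231]
top beam 791 med [0.5946 0.1775 0.1847] ctr [0.5643 0.1704] size [ 93.8 325.2] ang 8.1 z [0.174 0.19 ]
top base 3343 med [0.5305 0.1663 0.0123] ctr [0.5412 0.1913] size [417.4 315.7] ang 88.9 z [0.008 0.017]
top plinth 1389 med [ 0.5198 -0.3529  0.0229] ctr [ 0.5297 -0.3498] size [138.5 155.5] ang 89.0 z [0.013 0.028]
scene dish rim 369 med [ 0.5045 -0.3526  0.0766] ctr [ 0.511  -0.3557] size [131.4 115.1] ang 87.9 z [0.071 0.083]
sce
[... 181 characters left out ...]
453] size [24.9 29.6] ang 8.5 z [0.223 0.23 ]
scene rack_o block 81 med [0.5314 0.2405 0.2119] ctr [0.5266 0.2449] size [30.6 30.3] ang 8.0 z [0.199 0.228]
scene rack_o tray 159 med [0.5501 0.2438 0.0951] ctr [0.5258 0.2477] size [69.2 99.1] ang 10.1 z [0.079 0.112]
scene rack_b block 106 med [0.5592 0.0736 0.2146] ctr [0.5535 0.0782] size [28.9 29.8] ang 20.3 z [0.198 0.23 ]
scene beam 528 med [0.5985 0.1521 0.181 ] ctr [0.5649 0.1669] size [101.2 332.1] ang 8.4 z [0.172 0.189]
scene base 1948 med [0.5681 0.136  0.0126] ctr [0.5396 0.1948] size [411.8 312.4] ang 89.6 z [0.008 0.017]
scene plinth 642 med [ 0.5649 -0.3653  0.0182] ctr [ 0.533 -0.356] size [161.9 145.1] ang 0.0 z [0.012 0.027]
```

>>> jog_arm(
  claw=[-1,-1,-1,-1,-1,-1,-1,-1,-1,-1,-1,-1],
  xyz=[
    [0,0,-0.012],
    [0,0,-0.012],
    [0,0,-0.012],
    [0,0,-0.012],
    [0,0,-0.012],
    [-0.016,-0.028,0],
    [-0.016,-0.028,0],
    [-0.016,-0.028,0],
    [-0.016,-0.028,0],
    [-0.016,-0.028,0],
    [-0.016,-0.028,0],
    [-0.016,-0.028,0],
  ],
  dr=[
    [0,0,-6.2],
    [0,0,-6.2],
    [0,0,-6.2],
    [0,0,-6.2],
    [0,0,-6.2],
    [0,0,0],
    [0,0,0],
    [0,0,0],
    [0,0,0],
    [0,0,0],
    [0,0,0],
    [0,0,0],
  ],
  grip_force=50,
)

```text
time_s: 1.8
eef_pos: [0.3845, 0.4261, 0.3134]
eef_rot: [-0.08, 0.997, 0.0, 0.0]
ft_force: [-0.5, 0.7, 0.4]
grip_width: 1.003
gripper_force: 0.0
```

>>> jog_arm(
  claw=[-1,-1,-1,-1,-1,-1,-1],
  xyz=[
    [-0.016,-0.028,0],
    [-0.016,-0.028,0],
    [-0.016,-0.028,0],
    [-0.016,-0.028,0],
    [-0.016,-0.028,0],
    [-0.016,-0.028,0],
    [0,0,0],
  ],
  dr=[
    [0,0,0],
    [0,0,0],
    [0,0,0],
    [0,0,0],
    [0,0,0],
    [0,0,0],
    [0,0,0],
  ],
)

```text
time_s: 2.38
eef_pos: [0.5083, 0.273, 0.3134]
eef_rot: [-0.078, 0.997, -0.001, 0.001]
ft_force: [-0.4, 0.3, -0.5]
grip_width: 1.0
gripper_force: 0.0
```

```bash
cat > d.py <<'E'
import sys;from h import *
from scipy.spatial.transform import Rotation as R
# target: x y z (TCP), yaw of tool y in deg
def delta(t,yaw):
    s=bot.sense();r=R.from_quat(s["eef_rot"]).as_matrix()
    ty=np.degrees(np.arctan2(r[1,1],r[0,1]))
    print("t",round(float(s["time_s"]),2),"pos",np.round(s["eef_pos"],4),"tooly",round(ty,1),"zaxis",np.round(r[:,2],3),"q",np.round(s["joint_positions"],2),"F",np.round(s["ft_force"],1),"w",s["grip_width"])
    print("shift in tool",np.round(r.T@(np.array(t)-s["eef_pos"]),4),"dr z",round(-(yaw-ty),1))
if __name__=="__main__": a=[float(v) for v in sys.argv[1:]];delta(a[:3],a[3])
E
python3 d.py .524 .251 .214 99.2
```

```text
t 2.38 pos [0.5083 0.273  0.3134] tooly 99.0 zaxis [ 0.001 -0.001 -1.   ] q [ 0.44  0.32  1.7  -0.    1.12 -1.29] F [-0.4  0.3 -0.5] w 0.9997688043945977
shift in tool [-0.012  -0.024   0.0994] dr z -0.2
```

>>> jog_arm(
  claw=[-1,-1,-1,-1,-1,-1,-1,-1,-1],
  xyz=[
    [-0.006,-0.012,0],
    [-0.006,-0.012,0],
    [0,0,0.02],
    [0,0,0.02],
    [0,0,0.02],
    [0,0,0.02],
    [0,0,0.013],
    [0,0,0.006],
    [0,0,0],
  ],
  dr=[
    [0,0,0],
    [0,0,0],
    [0,0,0],
    [0,0,0],
    [0,0,0],
    [0,0,0],
    [0,0,0],
    [0,0,0],
    [0,0,0],
  ],
)

```text
time_s: 3.13
eef_pos: [0.5203, 0.2548, 0.2131]
eef_rot: [-0.08, 0.997, -0.0, -0.001]
ft_force: [0.2, 0.4, 0.4]
grip_width: 0.999
gripper_force: 0.0
```

Run:
```python
from m import *
from d import delta
delta([.524,.251,.214],99.2)
f=bot.grab_frame("scene");g=bot.grab_frame("top")
a=cv2.resize(f["image"][90:210,280:400,::-1],(400,400),interpolation=cv2.INTER_CUBIC)
b=cv2.resize(g["image"][160:280,100:220,::-1],(400,400),interpolation=cv2.INTER_CUBIC)
cv2.imwrite("pics/g1.png",np.hstack([a,b]))
```

```text
t 3.13 pos [0.5203 0.2548 0.2131] tooly 99.2 zaxis [-0.002 -0.001 -1.   ] q [ 0.4   0.43  1.8  -0.    0.91 -1.33] F [0.2 0.4 0.4] w 0.9993403257469821
shift in tool [-0.003  -0.0043 -0.0009] dr z -0.0
```

View pics/g1.png

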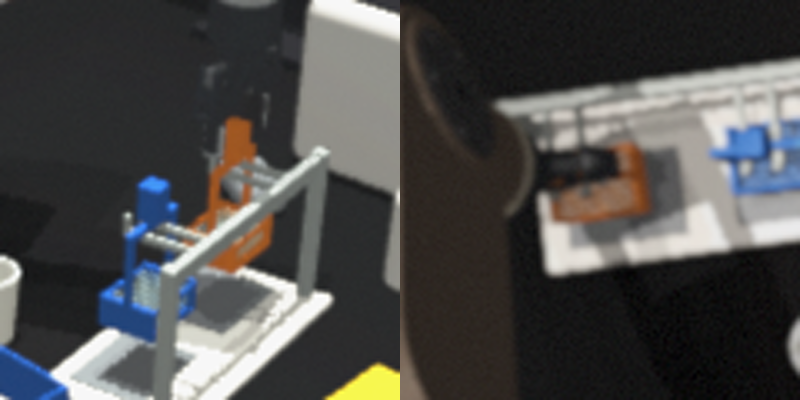

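The orange block, at left px (238,130), sits between the two open fingers at (210,120) and (265,110). I correct by a few millimetres and close.

>>> jog_arm(
  claw=[-1,-1,0,0.3,0.6,1,1,1,1,1,1,1],
  xyz=[
    [-0.003,-0.004,-0.001],
    [0,0,0],
    [0,0,0],
    [0,0,0],
    [0,0,0],
    [0,0,0],
    [0,0,0],
    [0,0,0],
    [0,0,0],
    [0,0,0],
    [0,0,0],
    [0,0,0],
  ],
  dr=[
    [0,0,0],
    [0,0,0],
    [0,0,0],
    [0,0,0],
    [0,0,0],
    [0,0,0],
    [0,0,0],
    [0,0,0],
    [0,0,0],
    [0,0,0],
    [0,0,0],
    [0,0,0],
  ],
)

```text
time_s: 4.23
eef_pos: [0.5245, 0.2516, 0.2154]
eef_rot: [-0.08, 0.997, 0.0, 0.0]
ft_force: [-1.7, -0.2, 4.9]
grip_width: 0.273
gripper_force: 51.7
```

>>> jog_arm(
  claw=[1,1,1,1,1,1,1],
  xyz=[
    [0,0,-0.005],
    [0,0,-0.008],
    [0,0,-0.008],
    [0,0,-0.008],
    [0,0,-0.008],
    [0,0,0],
    [0,0,0],
  ],
  dr=[
    [0,0,0],
    [0,0,0],
    [0,0,0],
    [0,0,0],
    [0,0,0],
    [0,0,0],
    [0,0,0],
  ],
)

```text
time_s: 4.82
eef_pos: [0.5248, 0.2516, 0.253]
eef_rot: [-0.08, 0.997, 0.0, 0.001]
ft_force: [-0.5, -0.1, -2.4]
grip_width: 0.275
gripper_force: 50.9
```

>>> jog_arm(
  claw=[1,1,1,1,1,1,1,1,1],
  xyz=[
    [0.006,0,0],
    [0.012,0,0],
    [0.012,0,0],
    [0.012,0,0],
    [0.012,0,0],
    [0.012,0,0],
    [0.012,0,0],
    [0.007,0,0],
    [0,0,0],
  ],
  dr=[
    [0,0,0],
    [0,0,0],
    [0,0,0],
    [0,0,0],
    [0,0,0],
    [0,0,0],
    [0,0,0],
    [0,0,0],
    [0,0,0],
  ],
)

```text
time_s: 5.57
eef_pos: [0.4389, 0.2378, 0.2524]
eef_rot: [-0.08, 0.997, -0.0, -0.0]
ft_force: [-0.5, 0.9, -2.5]
grip_width: 0.273
gripper_force: 50.9
```

```bash
python3 d.py .511 -.354 .37 87.6
python3 - <<'E'
from h import *
f=bot.grab_frame("scene");cv2.imwrite("pics/s2.png",cv2.resize(f["image"][90:270,200:400,::-1],(600,540),interpolation=cv2.INTER_CUBIC))
E
```

```text
t 5.57 pos [0.4389 0.2378 0.2524] tooly 99.2 zaxis [-0.001 -0.    -1.   ] q [ 0.44  0.27  1.94  0.    0.93 -1.29] F [-0.5  0.9 -2.5] w 0.27278815849755667
shift in tool [ 0.023  -0.5957 -0.1175] dr z 11.6
```

View pics/s2.png

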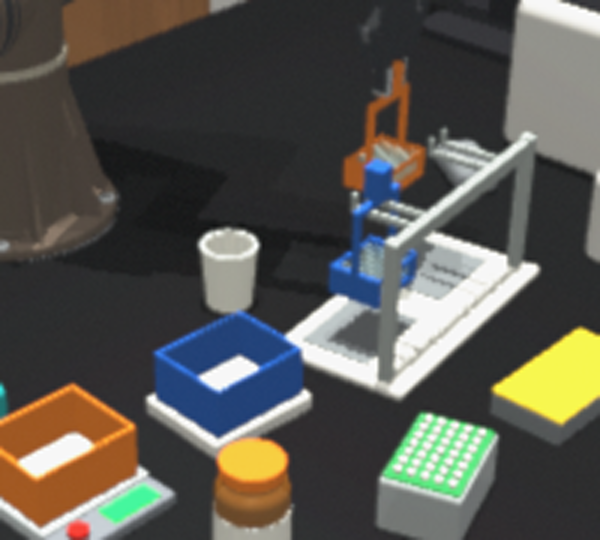

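The orange rack, at px (385,150), is held upright and is clear of its hook. The blue rack still hangs at (375,240).

>>> jog_arm(
  claw=[1,1,1,1,1,1,1,1],
  xyz=[
    [0,0,-0.012],
    [0,0,-0.02],
    [0,0,-0.02],
    [0,0,-0.02],
    [0,0,-0.02],
    [0,0,-0.02],
    [0,0,-0.018],
    [0,0,0],
  ],
  dr=[
    [0,0,0],
    [0,0,2],
    [0,0,2],
    [0,0,2],
    [0,0,2],
    [0,0,2],
    [0,0,1.6],
    [0,0,0],
  ],
)

```text
time_s: 6.28
eef_pos: [0.4425, 0.2388, 0.3858]
eef_rot: [0.023, 1.0, 0.001, 0.003]
ft_force: [-0.3, 0.0, -2.5]
grip_width: 0.276
gripper_force: 50.9
```

```bash
python3 d.py .511 -.354 .38 87.6
```

```text
t 6.28 pos [0.4425 0.2388 0.3858] tooly 87.4 zaxis [ 0.005  0.002 -1.   ] q [ 0.43  0.15  1.75 -0.    1.24 -1.09] F [-0.3  0.  -2.5] w 0.2757251393959063
shift in tool [-0.0951 -0.5891  0.0048] dr z -0.2
```

>>> jog_arm(
  claw=[1,1,1,1,1,1,1,1,1,1,1,1],
  xyz=[
    [-0.002,-0.01,0],
    [-0.004,-0.02,0],
    [-0.004,-0.026,0],
    [-0.004,-0.026,0],
    [-0.004,-0.026,0],
    [-0.004,-0.026,0],
    [-0.004,-0.026,0],
    [-0.004,-0.026,0],
    [-0.004,-0.026,0],
    [-0.004,-0.026,0],
    [-0.004,-0.026,0],
    [-0.004,-0.026,0],
  ],
  dr=[
    [0,0,0],
    [0,0,0],
    [0,0,0],
    [0,0,0],
    [0,0,0],
    [0,0,0],
    [0,0,0],
    [0,0,0],
    [0,0,0],
    [0,0,0],
    [0,0,0],
    [0,0,0],
  ],
)

```text
time_s: 7.28
eef_pos: [0.4736, -0.0555, 0.3811]
eef_rot: [0.021, 1.0, 0.0, -0.001]
ft_force: [-0.5, 0.4, -2.8]
grip_width: 0.272
gripper_force: 50.8
```

>>> jog_arm(
  claw=[1,1,1,1,1,1,1,1,1,1,1,1],
  xyz=[
    [-0.004,-0.026,0],
    [-0.004,-0.026,0],
    [-0.004,-0.026,0],
    [-0.004,-0.026,0],
    [-0.004,-0.026,0],
    [-0.004,-0.026,0],
    [-0.004,-0.026,0],
    [-0.004,-0.026,0],
    [-0.004,-0.026,0],
    [-0.004,-0.026,0],
    [-0.004,-0.02,0],
    [0,0,0],
  ],
  dr=[
    [0,0,0],
    [0,0,0],
    [0,0,0],
    [0,0,0],
    [0,0,0],
    [0,0,0],
    [0,0,0],
    [0,0,0],
    [0,0,0],
    [0,0,0],
    [0,0,0],
    [0,0,0],
  ],
)

```text
time_s: 8.28
eef_pos: [0.5055, -0.3393, 0.3803]
eef_rot: [0.022, 1.0, -0.0, -0.001]
ft_force: [-0.6, 0.1, -3.5]
grip_width: 0.274
gripper_force: 50.9
```

```bash
python3 d.py .511 -.354 .27 87.6
```

```text
t 8.28 pos [ 0.5055 -0.3393  0.3803] tooly 87.4 zaxis [-0.002 -0.    -1.   ] q [-0.64  0.32  1.53 -0.    1.29 -2.17] F [-0.6  0.1 -3.5] w 0.2735385279704746
shift in tool [-0.0064 -0.0144  0.1103] dr z -0.2
```

>>> jog_arm(
  claw=[1,1,1,1,1,1,1,1,1],
  xyz=[
    [-0.003,-0.007,0.01],
    [-0.003,-0.007,0.016],
    [0,0,0.018],
    [0,0,0.018],
    [0,0,0.018],
    [0,0,0.016],
    [0,0,0.01],
    [0,0,0.004],
    [0,0,0],
  ],
  dr=[
    [0,0,0],
    [0,0,0],
    [0,0,0],
    [0,0,0],
    [0,0,0],
    [0,0,0],
    [0,0,0],
    [0,0,0],
    [0,0,0],
  ],
)

```text
time_s: 9.03
eef_pos: [0.5108, -0.3491, 0.271]
eef_rot: [0.021, 1.0, 0.001, -0.001]
ft_force: [-0.1, -0.3, -2.3]
grip_width: 0.271
gripper_force: 50.8
```

Run:
```python
from m import *
from d import delta
delta([.511,-.354,.16],87.6)
ims=[]
for n in("top","scene"):
    f=bot.grab_frame(n);w=cloud(f);h=hue(f);x,y,z=np.moveaxis(w,-1,0)
    o=(h[...,0]>4)&(h[...,0]<20)&(h[...,1]>120)&(abs(x-.52)<.12)&(abs(y+.36)<.12)
    rep(n+" dish",o&(z>.03)&(z<.09),w)
    rep(n+" rim",o&(z>.072)&(z<.09),w)
    rep(n+" tray",o&(z>.12)&(z<.18),w)
    rep(n+" all rack",o&(z>.12)&(z<.3),w)
    P=w[o&(z>.03)&(z<.09)];print(np.round([np.nanpercentile(P,q,axis=0) for q in(1,99)],3))
    c=f["image"][180:300,140:300,::-1] if n=="scene" else f["image"][170:290,270:430,::-1]
    ims.append(cv2.resize(c,(400,300),interpolation=cv2.INTER_CUBIC))
cv2.imwrite("pics/d1.png",np.hstack(ims))
```

```text
t 9.03 pos [ 0.5108 -0.3491  0.271 ] tooly 87.6 zaxis [-0.002  0.001 -1.   ] q [-0.65  0.42  1.65  0.    1.07 -2.18] F [-0.1 -0.3 -2.3] w 0.27091666675108644
shift in tool [-0.0006 -0.0051  0.111 ] dr z -0.0
top dish 116 med [ 0.5469 -0.3166  0.0763] ctr [ 0.5118 -0.3531] size [127.1  94.3] ang 85.9 z [0.041 0.083]
top rim 66 med [ 0.5535 -0.3047  0.0799] ctr [ 0.5118 -0.3531] size [127.1  94.3] ang 85.9 z [0.074 0.084]
top tray 69 med [ 0.5222 -0.309   0.1639] ctr [ 0.5214 -0.3108] size [30.4 65.2] ang 54.2 z [0.152 0.169]
top all rack 72 med [ 0.5215 -0.3071  0.164 ] ctr [ 0.5214 -0.3108] size [30.4 65.2] ang 54.2 z [0.152 0.176]
[[ 0.464 -0.41   0.034]
 [ 0.561 -0.289  0.085]]
scene dish 1272 med [ 0.5219 -0.3624  0.0575] ctr [ 0.511  -0.3545] size [132.  112.6] ang 87.9 z [0.033 0.08 ]
scene rim 285 med [ 0.5301 -0.3717  0.0778] ctr [ 0.5098 -0.3555] size [128.4 110.3] ang 87.7 z [0.073 0.083]
scene tray 408 med [ 0.529  -0.3716  0.1587] ctr [ 0.5136 -0.3497] size [94.  71.4] ang 86.8 z [0.135 0.171]
scene all rack 711 med [ 0.518  -0.3568  0.1679] ctr [ 0.5136 -0.3497] size [94.  71.4] ang 86.8 z [0.136 0.28 ]
[[ 0.459 -0.421  0.031]
 [ 0.565 -0.293  0.083]]
```

View pics/d1.png

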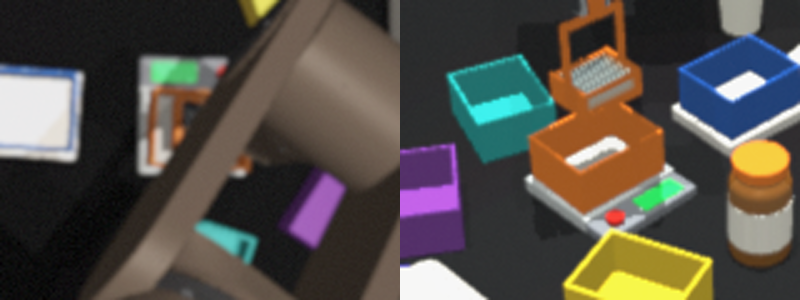

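The rack hangs above the orange dish, with its tray about 4 mm off centre in y. The clearance is 14 mm, so I correct and lower it.

>>> jog_arm(
  claw=[1,1,1,1,1,1,1,1,1,1],
  xyz=[
    [0.001,-0.005,0],
    [0,0,0.01],
    [0,0,0.012],
    [0,0,0.012],
    [0,0,0.012],
    [0,0,0.012],
    [0,0,0.012],
    [0,0,0.012],
    [0,0,0.008],
    [0,0,0],
  ],
  dr=[
    [0,0,0],
    [0,0,0],
    [0,0,0],
    [0,0,0],
    [0,0,0],
    [0,0,0],
    [0,0,0],
    [0,0,0],
    [0,0,0],
    [0,0,0],
  ],
)

```text
time_s: 9.97
eef_pos: [0.5093, -0.3539, 0.18]
eef_rot: [0.022, 1.0, 0.001, -0.001]
ft_force: [0.6, 1.0, -2.6]
grip_width: 0.276
gripper_force: 50.8
```

>>> jog_arm(
  claw=[1,1,1,1,1,1],
  xyz=[
    [0,0,0.003],
    [0,0,0.003],
    [0,0,0.003],
    [0,0,0.003],
    [0,0,0],
    [0,0,0],
  ],
  dr=[
    [0,0,0],
    [0,0,0],
    [0,0,0],
    [0,0,0],
    [0,0,0],
    [0,0,0],
  ],
)

```text
time_s: 10.47
eef_pos: [0.51, -0.3545, 0.1703]
eef_rot: [0.022, 1.0, -0.0, -0.0]
ft_force: [0.1, -0.2, -2.1]
grip_width: 0.277
gripper_force: 50.8
```

>>> jog_arm(
  claw=[1,1,1,1,1],
  xyz=[
    [0,0,0.0015],
    [0,0,0.0015],
    [0,0,0.001],
    [0,0,0],
    [0,0,0],
  ],
  dr=[
    [0,0,0],
    [0,0,0],
    [0,0,0],
    [0,0,0],
    [0,0,0],
  ],
)

```text
time_s: 10.88
eef_pos: [0.51, -0.3545, 0.1663]
eef_rot: [0.022, 1.0, 0.0, -0.0]
ft_force: [-0.0, 0.3, -2.7]
grip_width: 0.271
gripper_force: 50.8
```

>>> jog_arm(
  claw=[1,1,1,1],
  xyz=[
    [0,0,0.001],
    [0,0,0.001],
    [0,0,0],
    [0,0,0],
  ],
  dr=[
    [0,0,0],
    [0,0,0],
    [0,0,0],
    [0,0,0],
  ],
)

```text
time_s: 11.22
eef_pos: [0.51, -0.3545, 0.1642]
eef_rot: [0.022, 1.0, 0.0, -0.0]
ft_force: [-0.4, 0.6, -1.9]
grip_width: 0.271
gripper_force: 50.8
```

>>> jog_arm(
  claw=[1,1,1,1],
  xyz=[
    [0,0,0.001],
    [0,0,0.0005],
    [0,0,0],
    [0,0,0],
  ],
  dr=[
    [0,0,0],
    [0,0,0],
    [0,0,0],
    [0,0,0],
  ],
)

```text
time_s: 11.55
eef_pos: [0.5103, -0.3548, 0.1636]
eef_rot: [0.022, 1.0, -0.0, 0.0]
ft_force: [-1.9, 0.5, 7.9]
grip_width: 0.274
gripper_force: 52.3
```

Contact: the vertical force rose from -2 N to +8 N. I release and retreat.

>>> jog_arm(
  claw=[0.2,0,-0.3,-0.6,-1,-1,-1,-1],
  xyz=[
    [0,0,0],
    [0,0,0],
    [0,0,0],
    [0,0,0],
    [0,0,0],
    [0,0,0],
    [0,0,0],
    [0,0,0],
  ],
  dr=[
    [0,0,0],
    [0,0,0],
    [0,0,0],
    [0,0,0],
    [0,0,0],
    [0,0,0],
    [0,0,0],
    [0,0,0],
  ],
)

```text
time_s: 12.22
eef_pos: [0.5101, -0.3545, 0.1628]
eef_rot: [0.022, 1.0, 0.0, -0.0]
ft_force: [-0.5, -0.2, -0.9]
grip_width: 1.0
gripper_force: 0.0
```

>>> jog_arm(
  claw=[-1,-1,-1,-1,-1,-1,-1,-1,-1,-1,-1],
  xyz=[
    [0,0,-0.006],
    [0,0,-0.012],
    [0,0,-0.015],
    [0,0,-0.02],
    [0,0,-0.025],
    [0,0,-0.025],
    [0,0,-0.025],
    [0,0,-0.025],
    [0,0,-0.025],
    [0,0,-0.015],
    [0,0,0],
  ],
  dr=[
    [0,0,0],
    [0,0,0],
    [0,0,0],
    [0,0,0],
    [0,0,0],
    [0,0,0],
    [0,0,0],
    [0,0,0],
    [0,0,0],
    [0,0,0],
    [0,0,0],
  ],
)

```text
time_s: 13.13
eef_pos: [0.5111, -0.3553, 0.3609]
eef_rot: [0.022, 1.0, -0.002, 0.003]
ft_force: [0.6, 0.6, 1.2]
grip_width: 1.001
gripper_force: 0.0
```

Run:
```python
from m import *
f=bot.grab_frame("scene");w=cloud(f);h=hue(f);x,y,z=np.moveaxis(w,-1,0)
o=(h[...,0]>4)&(h[...,0]<20)&(h[...,1]>120)&(abs(x-.52)<.12)&(abs(y+.36)<.12)
rep("block",o&(z>.145)&(z<.2),w); rep("rim",o&(z>.072)&(z<.085),w)
print(np.nanmax(z[o]))
cv2.imwrite("pics/e.png",cv2.resize(f["image"][110:300,140:390,::-1],(750,570),interpolation=cv2.INTER_CUBIC))
```

```text
block 132 med [ 0.5186 -0.3611  0.166 ] ctr [ 0.5125 -0.3566] size [26.8 27.1] ang 85.5 z [0.147 0.178]
rim 334 med [ 0.5162 -0.358   0.0775] ctr [ 0.5108 -0.3567] size [130.6 108.7] ang 86.6 z [0.072 0.082]
0.18048658512309712
```

View pics/e.png

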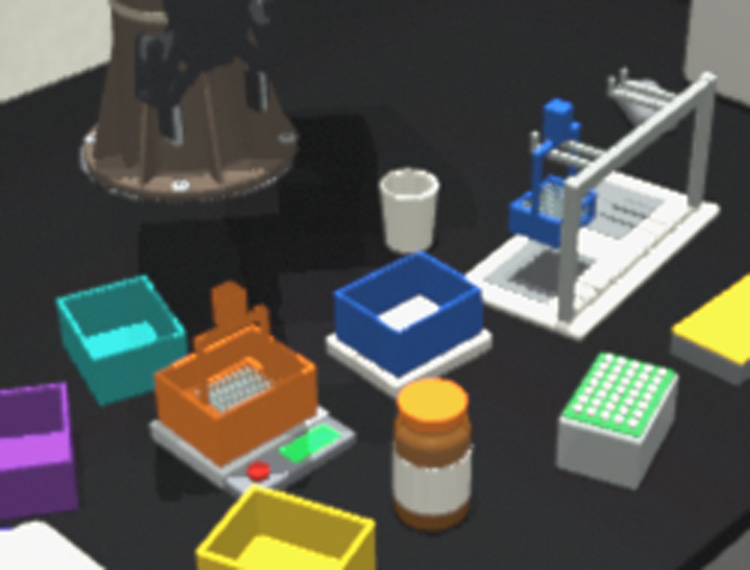

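The rack stands flat and centred in the orange dish at px (235,375), with its block top at the expected 0.177 m. The blue rack still hangs at (555,180), and the other things on the bench in this view look undisturbed.

```bash
python3 -c "from plant import bot; print(bot.job_done())"
```

```text
the job is handed in; nothing more can be done
None
```

The orange dish was the one on the warming plate; the orange rack now stands released on its floor, the blue rack still hangs, and the job was handed in at about 13 s (no verdict was returned).

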